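# Book in two delivery cartons with the hand scanner

## Robot

A 7-joint arm with a two-finger parallel gripper is mounted at the origin on a cart in front of the work surface, level with it; the furniture and walls round the work are solid. World frame = base frame: x ahead of the robot, y to its left, z up, the work surface at z = 0. Lengths are in m, angles in rad, forces in N, time in s.
With the tool pointing down it reaches from about 0.35 to 0.9 m from the base axis. Payload 8.1 kg.
Tool frame: the origin (TCP) lies at the very end of the fingers, on their centre line; the grasp point (between the pads) lies 19 mm behind it; z points along the fingers, y is the line along which they close (so a half turn about z gives the same grasp; the last joint's range is limited). The gripper opens to 92 mm and grips with 3 to 60 N. Pads are 19 mm wide; open, the fingers measure 130 mm over their backs; the gripper's body (75 mm by 190 mm) begins 47 mm behind the grasp point.
Start: joints at [1.117, 0.434, 0.025, 1.573, -0.012, 1.134, -0.075], TCP at [0.215, -0.587, 0.199] pointing down, gripper open.
Joint ranges: [-2.62, 2.62], [-0.44, 2.09], [-1.27, 1.32], [0.08, 2.57], [-1.32, 4.46], [0.12, 2], [-2.74, 2.74]. Speed limits (rad/s): [2.22, 2.22, 3.01, 3.01, 3.14, 3.14, 3.14].

## Interface

Orientations are given as a rotation vector (axis times angle).
In Python, from cell import arm gives the robot as it stands.
- The arm moves only by the shell command python3 -m pendant 'ROWS' [FORCE]. ROWS is a JSON object of lists of equal length, an entry for each row: "slide": the shift along the tool's x, y, z in units of 0.3 m (1.0 is 0.3 m), a list of three; "dr": the turn, a rotation vector about the tool's x, y, z in units of 0.12 rad (1.0 is 0.12 rad), a list of three; "claw": the opening, from 0 (shut) to 1 (fully open). In form: {"slide": [[tx, ty, tz], ...], "dr": [[ax, ay, az], ...], "claw": [claw, ...]}. A call has 1 to 10 rows; each row shifts and turns the commanded pose from where the row before left it, along the tool's axes as they then stand; what a row does not reach is not made up. A row lasts 1/10 s, in which the tool goes at most 50 mm and 8.59 degrees, less where a joint would pass 70% of its speed; a pose out of reach is approached as far as the arm can. A call with a number of a shift or a turn outside -1 to 1 is refused whole. A call with a gripper value outside its range is refused whole. The fingers move at their own pace and stop on an object; FORCE is the grip in N (left out, the last holds). Time passes only in rows, so rows that do not move let the fingers close. It gives the time, the measured TCP pose, the force, the opening and the grip force at its end, in the units of the state.
- arm.observe(): the state, without advancing time (a new reading comes with each control period).
- arm.get_image(name): name is "side" or "top" or "wrist"; returns the picture (384x512x3 uint8, red, green, blue); there is no depth.
- arm.calibration(name): a dict with "K" (3x3 intrinsics, pixels), "dist" ([k1, k2, p1, p2, k3] as OpenCV has them; the pictures are not rectified), "xyz" and "orientation" of the camera in the world. Camera axes: x right, y up, looking along -z (the intrinsics and any distortion apply to the point x, -y, -z); pixel columns grow to the right and rows downward; lengths in m; the calibration is good to about 2 mm. A picture is of the moment at which its call begins: read the wrist's pose just before it. calibration takes no time and is no camera call; for the wrist camera it gives the pose at the moment of the call.
- arm.sign_off(): hands the job in; it is judged then, once.
The state is a dict: "clock": time; "joints": joint angles; "dq": joint speeds; "joint_efforts": joint torques, N m; "position": TCP position; "ee_rot": TCP orientation; "force": force on the tool from outside, world axes, zero at the start; "ft_torque": the same for the moment, N m; "width": opening from 0.0 (shut) to 1.0 (fully open); "gripper_force": force on a finger pad.
Only numpy, scipy, OpenCV 4.12 (cv2) and the standard library are available. Lean on these libraries where they do the work, as an engineer would, in place of code of your own. Each camera call takes 0.05 s, during which the arm holds its last target. There are 200 camera calls.

## Task

Take the cordless barcode scanner out of its dock, aim its window level and square at the middle of the tall carton's barcode label from about 9 cm away and hold it steady there for two seconds; then do the same with the low carton's label. Finally lay the scanner back in its dock the way it lay and let go of it. Do not bump or shift the cartons, and leave the other things on the counter alone.

Things in the scene. Friction and masses are not known exactly. Their poses are not given: they have to be found in the camera images.
- scanner: Cordless bar-shaped barcode scanner, 0.2 kg: black handle 34 wide x 30 high (x -71 to 46, z 0 to 30) and a wider grey head in front, 56 wide x 36 high (x 46 to 80, z -3 to 33). Origin on the handle's underside, 71 from its rear end; x along the handle, the way it looks; z up. Grip it across the handle between the dock's saddles, x -42 to 26.
- window (a point): Centre of the scanner's dark reading window, on the front face of the head: at (80, 0, 15) mm in the scanner's frame. The line of sight leaves it along the scanner's x.
- dock: Low grey dock, fixed; base plate 150 x 80 x 16 (x -85 to 65), origin on the counter, x along it, z up. Two saddles (x -60 to -42 and 26 to 40), floors 30 high, cheeks up to 45 high with 46 between them; open between the saddles. The scanner's handle lies on the floors between the cheeks, head beyond the front saddle; its home is at (0, 0, 30), axes as the dock's.
- tall_carton: Closed brown cardboard carton, loose, 90 deep (x) x 110 wide (y) x 150 high, 0.7 kg. Origin: centre of its underside. The label is on the face that looks along its -x, towards the robot. May stand left or right of the low carton.
- low_carton: Closed brown cardboard carton, loose, 90 deep (x) x 120 wide (y) x 95 high, 0.5 kg. Origin: centre of its underside. The label is on the face that looks along its -x, towards the robot.
- tall_carton_label (a point): Middle of the tall carton's white barcode label (54 wide x 36 high, black upright bars), at (-46, 18, 105) mm in the carton's frame; it faces along the carton's -x.
- low_carton_label (a point): Middle of the low carton's white barcode label (54 wide x 36 high, black upright bars), at (-46, -20, 62) mm in the carton's frame; it faces along the carton's -x.
- spice_jar: Bystander: spice jar with a red cap, 45 across x 106 high, standing loose between the cartons. Origin: centre of its underside.
- tape_roll: Bystander: flat roll of tape, 96 across x 25 high, lying loose in front of the cartons. Origin: centre of its underside.
Mind the look-alikes: they are no part of the job. What is shaped like the scanner but yellow is not meant. Leave any orange look-alike of the dock alone.

How it is judged:
By the outcome, as a careful person would: the job done as asked, in the order asked, and still so for the second after the job is handed in, with the robot touching nothing.
It also fails if it takes over 72 s, if anything falls off the work surface, if the arm or the gripper's body presses on something with over 40 N, if the wrist force passes 120 N, or if a joint passes its speed limit or range.

## Working session

There is one attempt and no reset: what is moved stays moved. The work goes in short steps, Python scripts to look and compute and a shell command to move; the robot and the scene stay as the last step left them, time stands still between calls to the robot, and variables do not carry over. Pictures are saved under pics/ and viewed, at most 10 in all, crops included, and the job is handed in when it is done.

```bash
ls; mkdir -p pics; cat > h.py <<'E'
import numpy as np,cv2
from cell import arm
from scipy.spatial.transform import Rotation as R
def cam(n):
    c=arm.calibration(n);K=np.array(c['K'],float);d=np.array(c['dist'],float);o=np.array(c['orientation'],float)
    Rm=o if o.shape==(3,3) else (R.from_rotvec(o).as_matrix() if o.size==3 else R.from_quat(o).as_matrix())
    return K,d,np.array(c['xyz'],float),Rm
def ray(c,uv):
    K,d,t,Rm=c
    p=cv2.undistortPoints(np.array(uv,float).reshape(-1,1,2),K,d).reshape(-1,2)
    return t,np.c_[p[:,0],-p[:,1],-np.ones(len(p))]@Rm.T
def onz(c,uv,z):
    t,r=ray(c,uv);return t+r*((z-t[2])/r[:,2])[:,None]
def proj(c,P):
    K,d,t,Rm=c
    q=(np.atleast_2d(P)-t)@Rm*[1,-1,-1]
    return cv2.projectPoints(q,np.zeros(3),np.zeros(3),K,d)[0].reshape(-1,2)
def tri(c1,u1,c2,u2):
    A=np.zeros((3,3));b=np.zeros(3)
    for c,u in((c1,u1),(c2,u2)):
        t,r=ray(c,u);r=r[0]/np.linalg.norm(r[0]);M=np.eye(3)-np.outer(r,r);A+=M;b+=M@t
    return np.linalg.solve(A,b)
def snap(n,f):
    im=arm.get_image(n);cv2.imwrite(f'pics/{f}.png',cv2.cvtColor(im,cv2.COLOR_RGB2BGR));return im
E
python3 - <<'E'
from h import *
for n in('side','top'):
    print(n,arm.calibration(n)); snap(n,n+'0')
print(arm.observe())
E
```

```text
pics
side {'K': array([[443.00016682,   0.        , 250.03963955],
       [  0.        , 443.00016682, 190.91449107],
       [  0.        ,   0.        ,   1.        ]]), 'dist': array([-0.11299837,  0.        ,  0.        ,  0.        ,  0.        ]), 'xyz': array([0.30293356, 1.30017625, 0.70904412]), 'orientation': array([ 0.12327455, -1.61815282, -2.52746503])}
top {'K': array([[433.91862295,   0.        , 258.90684719],
       [  0.        , 433.91862295, 190.71999127],
       [  0.        ,   0.        ,   1.        ]]), 'dist': array([-0.15986122,  0.        ,  0.        ,  0.        ,  0.        ]), 'xyz': array([0.35301247, 0.01986044, 1.34643837]), 'orientation': array([ 0.08183714, -0.12165462, -1.58769577])}
{'clock': 0.1, 'joints': array([ 1.11742694,  0.43513713,  0.02493757,  1.5740127 , -0.01157728,
        1.13399671, -0.07506653]), 'dq': array([ 7.54063678e-05, -3.10119991e-04,  3.19909892e-04, -1.29909375e-03,
       -1.47053803e-03,  4.78936066e-05,  1.30370954e-04]), 'joint_efforts': array([ 3.83840001e-03, -6.69129539e+01,  9.88156423e-01, -3.15142965e+01,
       -6.05621492e-02,  3.75527667e-02,  1.00137031e-04]), 'position': array([ 0.21454946, -0.58648701,  0.19843056]), 'ee_rot': array([-3.09205979e+00, -5.47939612e-01,  5.90673655e-04]), 'force': array([ 0.67230761,  0.19061913, -0.01678148]), 'ft_torque': array([0.00325111, 0.04183855, 0.00400224]), 'gripper_force': 0.0, 'width': 0.9964795238786096}
```

View pics/top0.png

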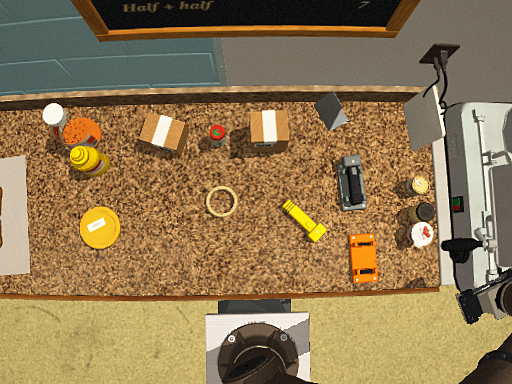

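View pics/side0.png

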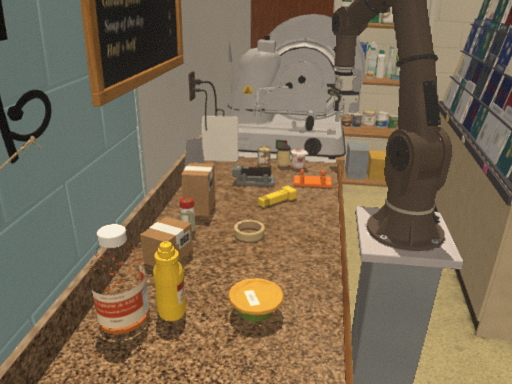

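Top: the scanner (dark) lies in the grey dock at about (350,182), facing up the picture (+x). The low carton is at (163,133), the tall carton at (268,130), the jar at (217,133) and the tape roll at (221,201). The yellow and orange look-alikes are at (305,220) and (363,258). In the side view both labels are just visible, near (210,178) and (183,240).

```bash
python3 - <<'E'
from h import *
t=cv2.imread('pics/top0.png');s=cv2.imread('pics/side0.png')
f=lambda im,x,y,w,h,k:cv2.resize(im[y:y+h,x:x+w],None,fx=k,fy=k,interpolation=cv2.INTER_CUBIC)
out=np.zeros((600,800,3),np.uint8)
a=f(t,135,100,80,60,5);out[:300,:400]=a
a=f(t,240,100,80,60,5);out[:300,400:]=a
a=f(t,320,147,60,75,4);out[300:600,:240]=a
a=f(s,140,155,90,120,2.5);out[300:600,240:465]=a
a=f(s,225,150,65,55,5);out[300:575,470:795]=a
cv2.imwrite('pics/c1.png',out)
E
```

```text
(no output)
```

View pics/c1.png

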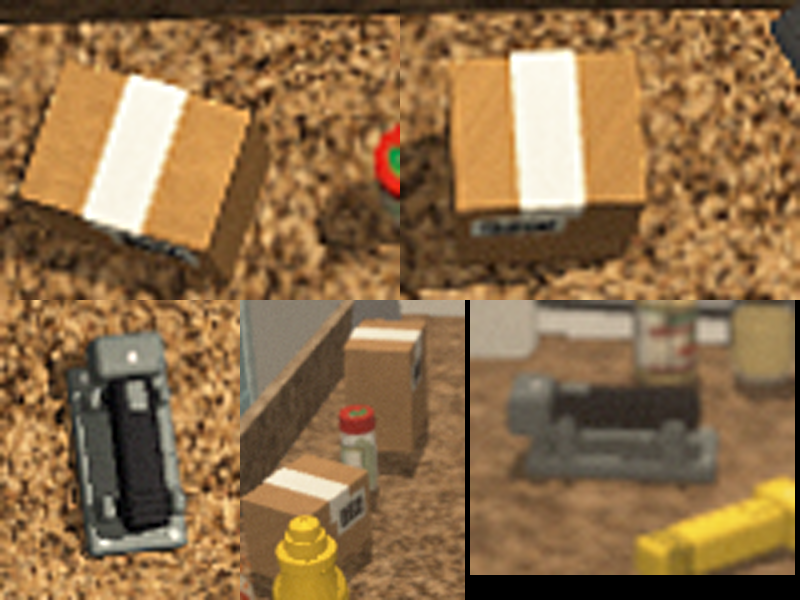

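```bash
python3 - <<'E'
from h import *
c=cam('top')
u=lambda p,k,ox,oy:(np.array(p,float)+.5)/k-.5+[ox,oy]
def box(p,z,dims,lab):
    P=onz(c,p,z); FL,FR,NR,NL=P  # far-left, far-right, near-right, near-left
    print('depth',np.linalg.norm(FL-NL),np.linalg.norm(FR-NR),'width',np.linalg.norm(FL-FR),np.linalg.norm(NL-NR))
    x=(FL-NL)/2+(FR-NR)/2; y=(FL-FR)/2+(NL-NR)/2
    print('yaw from x,y',np.degrees([np.arctan2(x[1],x[0]),np.arctan2(-y[0],y[1])]))
    m=P.mean(0); a=np.average([np.arctan2(x[1],x[0]),np.arctan2(-y[0],y[1])],weights=[.45,.55])
    L=np.r_[m[:2],0]+R.from_euler('z',a).apply(np.array(lab)/1e3)
    print('centre',m,'yaw',np.degrees(a),'label',L,'label px top',proj(c,L),'side',proj(cam('side'),L))
box(u([(68,62),(250,112),(207,250),(20,192)],5,135,100),.095,(90,120),(-46,-20,62))
box(u([(52,60),(238,55),(247,204),(57,209)],5,240,100),.150,(90,110),(-46,18,105))
P=onz(c,u([(93,340-300),(158,333-300)],4,320,147),.063);Q=onz(c,u([(112,380-300),(155,375-300),(125,530-300),(172,525-300)],4,320,147),.06)
print(P,Q); f=P.mean(0);r=Q[2:].mean(0);d=f-r;print('scanner len',np.hypot(*d[:2]),'yaw',np.degrees(np.arctan2(d[1],d[0])),'origin',r+(f-r)*71/151)
# jar
print('jar',onz(c,[(217,130)],.106),'tape',onz(c,[(221,201)],.025))
E
```

```text
depth 0.0844713532184791 0.08753962294929231 width 0.11596323015883003 0.11928382805419445
yaw from x,y [-17.58674132 -17.86564281]
centre [0.70218447 0.27235125 0.095     ] yaw -17.74013713972009 label [0.65227785 0.2673185  0.062     ] label px top [[165.22751414 149.03716365]] side [[185.16910216 239.08046429]]
depth 0.08786624285389784 0.08821584995042892 width 0.10688956130158428 0.10783660711346107
yaw from x,y [1.15842457 0.83546948]
centre [ 0.69394483 -0.0456833   0.15      ] yaw 0.9807992679580262 label [ 0.64764345 -0.02847333  0.105     ] label px top [[263.13325128 145.44715766]] side [[211.14552911 183.59686176]]
[[ 0.6197929  -0.27278849  0.063     ]
 [ 0.62473908 -0.32379962  0.063     ]] [[ 0.58914887 -0.28664914  0.06      ]
 [ 0.59261537 -0.32039537  0.06      ]
 [ 0.47416854 -0.29106776  0.06      ]
 [ 0.47720734 -0.32754846  0.06      ]]
scanner len 0.14699127004839685 yaw 4.29719918245609 origin [ 0.54460875 -0.30412932  0.0614106 ]
jar [[0.69636024 0.10636874 0.106     ]] tape [[0.49478079 0.10126693 0.025     ]]
```

```bash
cat >> h.py <<'E'
def plan(xyz,yaw_deg):
    "units of slide in present tool axes, and turn about tool axes, to a down-pointing pose whose tool x has this yaw"
    o=arm.observe();Rt=R.from_rotvec(o['ee_rot']);G=R.from_euler('z',yaw_deg,degrees=True)*R.from_euler('x',180,degrees=True)
    print('t',o['clock'],'slide',np.round(Rt.inv().apply(np.array(xyz)-o['position'])/.3,4),'slide after turn',np.round(G.inv().apply(np.array(xyz)-o['position'])/.3,4),'turn',np.round((Rt.inv()*G).as_rotvec()/.12,4))
E
python3 -m pendant '{"slide":[[0.133,-0.051,0],[0.133,-0.051,0],[0.133,-0.051,0],[0.133,-0.051,0],[0.133,-0.051,0],[0.133,-0.051,0],[0.133,-0.051,0],[0.133,-0.051,0],[0.133,-0.051,0],[0.133,-0.051,0]],"dr":[[0,0,0],[0,0,0],[0,0,0],[0,0,0],[0,0,0],[0,0,0],[0,0,0],[0,0,0],[0,0,0],[0,0,0]],"claw":[1,1,1,1,1,1,1,1,1,1]}'
python3 -m pendant '{"slide":[[0,0,0],[0,0,0],[0,0,0],[0,0,0],[0,0,0]],"dr":[[0,0,0.57],[0,0,0.57],[0,0,0.57],[0,0,0.57],[0,0,0]],"claw":[1,1,1,1,1]}'
python3 - <<'E'
from h import *
plan((.5365,-.305,.2),4.4)
snap('wrist','w1');print(cam('wrist'))
o=arm.observe();print(o['position'],o['force'])
E
```

```text
clock: 1.1
position: [0.5378, -0.3048, 0.1988]
ee_rot: [-3.093, -0.548, 0.001]
force: [0.3, -0.1, -0.2]
width: 0.997
gripper_force: 0.0
clock: 1.6
position: [0.5367, -0.306, 0.1987]
ee_rot: [-3.139, -0.12, 0.001]
force: [-0.2, 0.9, 0.4]
width: 0.999
gripper_force: 0.0
t 1.6 slide [-0.0003 -0.0033 -0.0043] slide after turn [-0.0003 -0.0033 -0.0043] turn [-0.0028  0.007  -0.0056]
(array([[301.28209404,   0.        , 256.87688787],
       [  0.        , 301.28209404, 190.38986527],
       [  0.        ,   0.        ,   1.        ]]), array([-0.02466546,  0.        ,  0.        ,  0.        ,  0.        ]), array([ 0.62140226, -0.30107248,  0.38332465]), array([[ 7.82243124e-02,  9.48616479e-01,  3.06606806e-01],
       [-9.96935732e-01,  7.43341910e-02,  2.43633655e-02],
       [ 3.20121059e-04, -3.07573088e-01,  9.51524405e-01]]))
[ 0.5366963  -0.30603771  0.19875848] [ 0.45266909  0.36334059 -0.14712217]
```

View pics/w1.png

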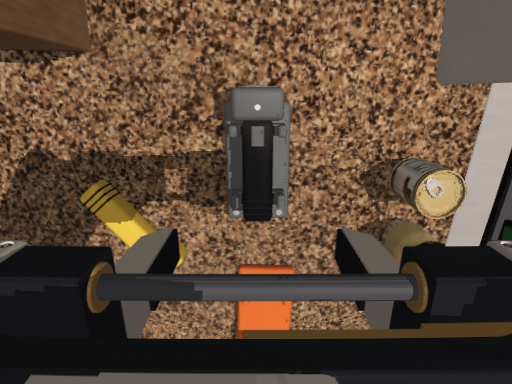

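Wrist: scanner at column ~257, head across columns 232–284 at rows 88–122, handle across columns 243–272 down to row ~220, squarely in the dock (columns 224–290).

```bash
python3 - <<'E'
from h import *
c=cam('wrist')
print('head',onz(c,[(232,90),(282,90)],.063)); print('handle mid',onz(c,[(243,160),(273,160)],.06)); print('handle rear',onz(c,[(244,219),(271,219)],.06))
print('head mid',onz(c,[(257.5,105)],.063))
im=cv2.cvtColor(arm.get_image('wrist'),cv2.COLOR_RGB2GRAY)
# dark handle rows
L=[]
for r in range(126,216,4):
    x=np.where(im[r,225:292]<45)[0]
    if len(x)>15: L.append(((np.percentile(x,3)+np.percentile(x,97))/2+225,r))
L=np.array(L);P=onz(c,L,.06);k=np.polyfit(P[:,0],P[:,1],1);print(len(L),np.degrees(np.arctan(k[0])),np.polyval(k,[.48,.5365,.58]))
E
```

```text
head [[ 0.62259613 -0.27584466  0.063     ]
 [ 0.62655239 -0.3262594   0.063     ]]
handle mid [[ 0.55082028 -0.29150702  0.06      ]
 [ 0.55338258 -0.32418343  0.06      ]]
handle rear [[ 0.48116037 -0.29714746  0.06      ]
 [ 0.48361389 -0.32847628  0.06      ]]
head mid [[ 0.60997818 -0.30271267  0.063     ]]
23 3.9392099307978112 [-0.31068937 -0.30679874 -0.3038033 ]
```

```bash
python3 -m pendant '{"slide":[[0.005,0.005,0.11],[0,0,0.11],[0,0,0.11],[0,0,0.11],[0,0,0.07],[0,0,0.04],[0,0,0.025],[0,0,0]],"dr":[[0,0,0],[0,0,0],[0,0,0],[0,0,0],[0,0,0],[0,0,0],[0,0,0],[0,0,0]],"claw":[1,1,1,1,1,1,1,1]}'
python3 - <<'E'
from h import *
plan((.538,-.3075,.026),4.4)
print(arm.observe()['force'])
E
```

```text
clock: 2.5
position: [0.5384, -0.3075, 0.0263]
ee_rot: [-3.139, -0.122, 0.001]
force: [0.4, 0.0, -0.2]
width: 0.999
gripper_force: 0.0
t 2.5 slide [-0.0014 -0.0003  0.0011] slide after turn [-0.0014 -0.0003  0.0011] turn [-0.0023  0.0035  0.0071]
[ 0.38186824  0.02587618 -0.23671801]
```

```bash
python3 -m pendant '{"slide":[[0,0,0],[0,0,0],[0,0,0],[0,0,0],[0,0,0],[0,0,0],[0,0,0],[0,0,0],[0,0,0],[0,0,0]],"dr":[[0,0,0],[0,0,0],[0,0,0],[0,0,0],[0,0,0],[0,0,0],[0,0,0],[0,0,0],[0,0,0],[0,0,0]],"claw":[0.6,0.5,0.4,0.3,0.3,0.2,0.2,0.1,0,0]}' 25
python3 -m pendant '{"slide":[[0,0,0],[0,0,0],[0,0,0],[0,0,0]],"dr":[[0,0,0],[0,0,0],[0,0,0],[0,0,0]],"claw":[0,0,0,0]}' 25
python3 - <<'E'
from h import *
print(arm.observe()['force'])
E
```

```text
clock: 3.5
position: [0.5385, -0.3074, 0.0266]
ee_rot: [-3.139, -0.121, 0.0]
force: [-0.7, 0.6, 0.9]
width: 0.365
gripper_force: 25.0
clock: 3.9
position: [0.5385, -0.3074, 0.0266]
ee_rot: [-3.139, -0.121, 0.0]
force: [0.2, 1.1, 1.5]
width: 0.367
gripper_force: 25.0
[0.2475948  1.07445459 1.48052344]
```

```bash
python3 -m pendant '{"slide":[[0,0,-0.02],[0,0,-0.05],[0,0,-0.08],[0,0,-0.08],[0,0,-0.06],[0,0,0],[0,0,0],[0,0,0]],"dr":[[0,0,0],[0,0,0],[0,0,0],[0,0,0],[0,0,0],[0,0,0],[0,0,0],[0,0,0]],"claw":[0,0,0,0,0,0,0,0]}'
python3 - <<'E'
from h import *
snap('wrist','w2');snap('side','s2');plan((.45,-.0315,.1136),1)
c=cam('wrist');o=arm.observe();print(o['position'],o['force'])
s=cv2.imread('pics/s2.png');w=cv2.imread('pics/w2.png')
out=np.zeros((600,800,3),np.uint8)
a=cv2.resize(w[0:200,130:390],None,fx=2,fy=2);out[:400,:520]=a
out[:280,522:797]=cv2.resize(s[115:185,225:293],(275,280),interpolation=cv2.INTER_CUBIC)
cv2.imwrite('pics/c2.png',out)
E
```

```text
clock: 4.7
position: [0.5377, -0.3073, 0.1127]
ee_rot: [-3.139, -0.121, 0.002]
force: [-0.5, -0.2, -2.5]
width: 0.364
gripper_force: 25.0
t 4.8 slide [-0.2209 -0.9389 -0.0024] slide after turn [-0.2764 -0.9241 -0.0038] turn [-0.0077  0.0153  0.4969]
[ 0.5377488  -0.30724561  0.11247374] [ 1.0336865  -0.60475049 -3.92135007]
```

View pics/c2.png

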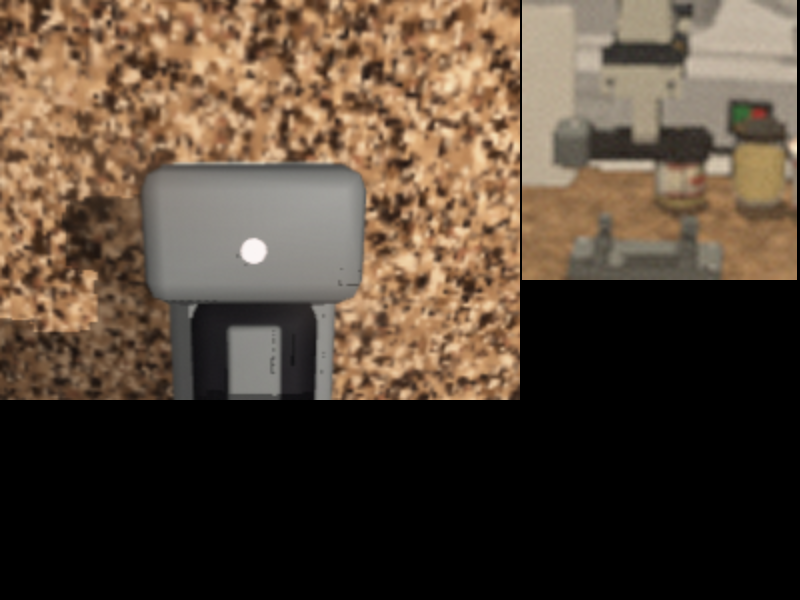

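The head is held straight: front edge at wrist row ~82, columns 203–312, rear edge of the head at row ~150. The side view shows the scanner level above the dock.

```bash
python3 - <<'E'
from h import *
c=cam('wrist');o=arm.observe();Rt=R.from_rotvec(o['ee_rot'])
im=cv2.cvtColor(cv2.imread('pics/w2.png'),cv2.COLOR_BGR2HSV)
z=o['position'][2]-.0266+.063
for p in [(202.5,92),(312,92),(257,82.5),(257,150),(256.5,125)]:
    q=onz(c,[p],z)[0];print(p,Rt.inv().apply(q-o['position']).round(4))
# head edges: grey low saturation vs speckle
m=(im[...,1]<40).astype(np.uint8)
E_=[]
for r in range(92,146,4):
    x=np.where(m[r,180:335])[0]+180
    run=np.split(x,np.where(np.diff(x)>2)[0]+1);run=max(run,key=len);E_.append((r,run[0],run[-1]))
E_=np.array(E_);print(E_.T)
L=[Rt.inv().apply(onz(c,[((a+b)/2,r)],z)[0]-o['position']) for r,a,b in E_];L=np.array(L)
k=np.polyfit(L[:,0],L[:,1],1);print('in-hand yaw deg (tool)',np.degrees(np.arctan(k[0])),'y at window',np.polyval(k,.088))
W=[np.linalg.norm(np.diff(onz(c,[(a,r),(b+1,r)],z),axis=0)) for r,a,b in E_];print(np.round(W,4))
E
```

```text
(202.5, 92) [ 0.0854 -0.0237 -0.0365]
(312, 92) [ 0.0854  0.0276 -0.0366]
(257, 82.5) [ 0.0896  0.0018 -0.0366]
(257, 150) [ 0.058   0.0018 -0.0365]
(256.5, 125) [ 0.0702  0.0016 -0.0365]
[[ 92  96 100 104 108 112 116 120 124 128 132 136 140 144]
 [202 201 201 202 202 202 202 202 202 203 203 203 203 205]
 [311 312 312 312 311 311 311 311 310 310 310 310 309 307]]
in-hand yaw deg (tool) 0.5971133641971763 y at window 0.0016868633752937852
[0.0516 0.0527 0.0529 0.0526 0.0523 0.0525 0.0527 0.0529 0.0527 0.0524
 0.0526 0.0528 0.0525 0.0507]
```

```bash
python3 - <<'E'
from h import *
s,t=cam('side'),cam('top')
def corners(m,yaw,d,w,h):
    return np.r_[m,0]+R.from_euler('z',yaw,degrees=True).apply([[sx*d/2,sy*w/2,z] for z in(0,h) for sx in(-1,1) for sy in(1,-1)])
im=cv2.imread('pics/s2.png');k=5
for nm,m,y,d,w,h,l in(('tall',(.694,-.0457),1,.09,.11,.15,(-.046,.018,.105)),('low',(.7022,.2724),-17.7,.09,.12,.095,(-.046,-.02,.062))):
    C=corners(m,y,d,w,h)
    for p in proj(s,C): cv2.circle(im,tuple(np.round(p).astype(int)),0,(0,255,0),-1)
    L=np.r_[m,0]+R.from_euler('z',y,degrees=True).apply(l); print(nm,L)
    cv2.circle(im,tuple(np.round(proj(s,L)[0]).astype(int)),0,(0,0,255),-1)
out=np.hstack([cv2.resize(im[155:225,170:225],None,fx=7,fy=7,interpolation=cv2.INTER_NEAREST),cv2.resize(im[210:280,135:195],None,fx=6.7,fy=7,interpolation=cv2.INTER_NEAREST)])
print(out.shape);cv2.imwrite('pics/c3.png',out)
E
```

```text
tall [ 0.64769286 -0.02850555  0.105     ]
low [0.65229691 0.26733229 0.062     ]
(490, 787, 3)
```

View pics/c3.png

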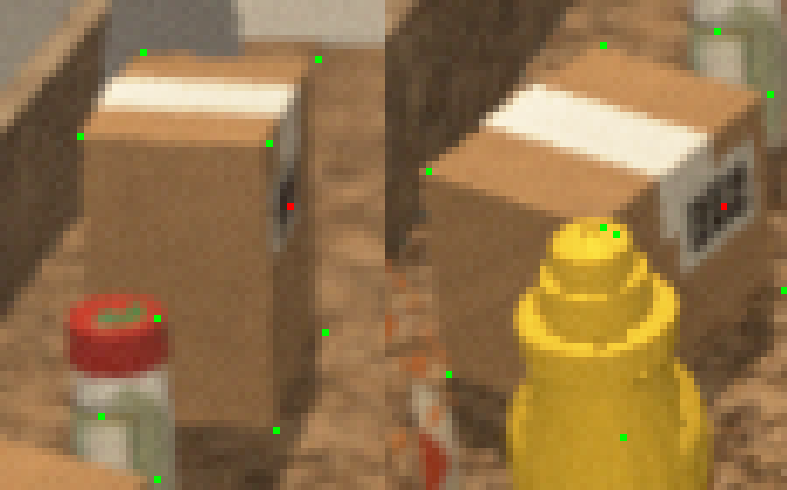

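The projected corners and label points (green and red) fall on both cartons to within about a pixel, so the label positions are confirmed.

```bash
python3 -m pendant '{"slide":[[-0.016,-0.05,0],[-0.016,-0.1,0],[-0.016,-0.11,0],[-0.016,-0.11,0],[-0.016,-0.11,0],[-0.016,-0.11,0],[-0.016,-0.11,0],[-0.016,-0.11,0],[-0.016,-0.09,0],[-0.018,-0.04,0]],"dr":[[0,0,0],[0,0,0],[0,0,0],[0,0,0],[0,0,0],[0,0,0],[0,0,0],[0,0,0],[0,0,0],[0,0,0]],"claw":[0,0,0,0,0,0,0,0,0,0]}'
python3 -m pendant '{"slide":[[0,0,0.04],[0,0,0.04],[0,0,0],[0,0,0]],"dr":[[0,0,0.25],[0,0,0.25],[0,0,0],[0,0,0]],"claw":[0,0,0,0]}'
python3 - <<'E'
from h import *
plan((.4676,-.0316,.0866),1.)
E
```

```text
clock: 5.8
position: [0.4676, -0.0274, 0.1132]
ee_rot: [-3.138, -0.126, 0.001]
force: [-0.5, -0.4, -1.9]
width: 0.366
gripper_force: 25.0
clock: 6.2
position: [0.4681, -0.0307, 0.0895]
ee_rot: [3.141, 0.027, -0.001]
force: [-0.7, -0.6, -2.0]
width: 0.366
gripper_force: 25.0
t 6.2 slide [-0.0017  0.0029  0.0096] slide after turn [-0.0017  0.0029  0.0096] turn [ 0.0021  0.008  -0.0018]
```

```bash
python3 -m pendant '{"slide":[[-0.001,0.003,0.01],[0,0,0],[0,0,0]],"dr":[[0,0.008,0],[0,0,0],[0,0,0]],"claw":[0,0,0]}'
python3 - <<'E'
from h import *
plan((.4676,-.0316,.0866),1.)
o=arm.observe();Rt=R.from_rotvec(o['ee_rot']);G=lambda x,y,z:o['position']+Rt.apply([x,y,z])
s,t=cam('side'),cam('top')
im=snap('side','s3');a=cv2.imread('pics/s3.png');im=snap('top','t3');b=cv2.imread('pics/t3.png')
# scanner frame p -> tool: x+.008(+.002), -y, TCP z is -3.4mm in scanner
P=[G(x/1e3+.009,-y/1e3,-(z+3.4)/1e3) for x,y,z in [(80,0,15),(80,28,33),(80,-28,33),(80,28,-3),(46,28,33),(-71,17,0),(-71,17,30)]]
print('window',P[0])
L=[.6477,-.0285,.105]
for c,i in((s,a),(t,b)):
    for p in proj(c,np.array(P)): cv2.circle(i,tuple(np.round(p).astype(int)),0,(0,255,0),-1)
    cv2.circle(i,tuple(np.round(proj(c,L)[0]).astype(int)),0,(0,0,255),-1)
A=cv2.resize(a[150:240,190:300],None,fx=4,fy=6,interpolation=cv2.INTER_NEAREST);B=cv2.resize(b[110:220,230:290],None,fx=5,fy=4.91,interpolation=cv2.INTER_NEAREST)
o=np.zeros((560,760,3),np.uint8);o[:540,:440]=A;o[:B.shape[0],450:750]=B[:560];cv2.imwrite('pics/c4.png',o)
E
```

```text
clock: 6.5
position: [0.4681, -0.0312, 0.0868]
ee_rot: [3.141, 0.027, 0.002]
force: [-0.0, -0.1, -2.0]
width: 0.37
gripper_force: 25.0
t 6.5 slide [-0.0018  0.0012  0.0007] slide after turn [-0.0018  0.0012  0.0007] turn [ 0.0004 -0.0104 -0.004 ]
window [ 0.55711142 -0.02972526  0.10532327]
```

View pics/c4.png

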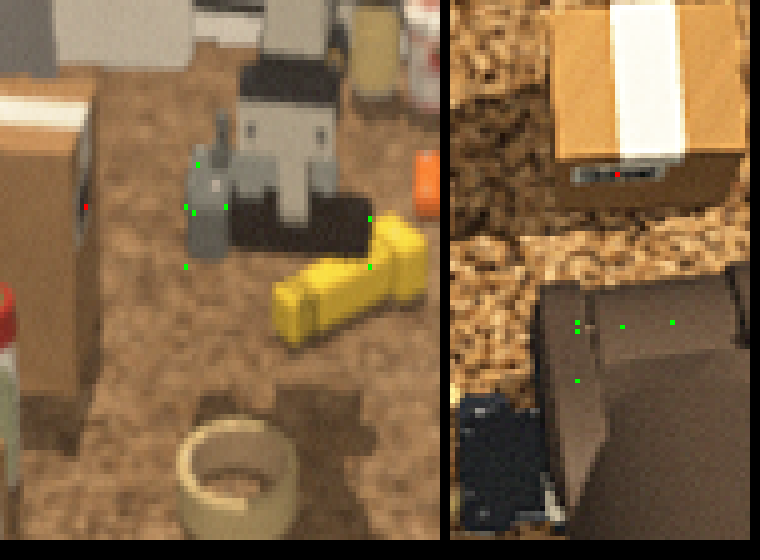

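Left panel (side view): the head front is at column ~189, against a predicted 185. The underside looks 1–2 px higher than predicted. I'll check the height with the white LED on the head top, which both the wrist and side cameras see.

```bash
python3 - <<'E'
from h import *
o=arm.observe();Rt=R.from_rotvec(o['ee_rot']);s=cam('side');w=cam('wrist')
I=arm.get_image('wrist');g=cv2.cvtColor(I,cv2.COLOR_RGB2GRAY);m=(g[100:140,230:285]>225);y,x=np.where(m);pw=(x.mean()+230,y.mean()+100);print('led wrist',pw,len(x))
S=cv2.cvtColor(arm.get_image('side'),cv2.COLOR_RGB2GRAY);print(S[172:190,234:254])
for z in(-.0334,-.0364,-.0394,-.0424):
    print(z,proj(s,o['position']+Rt.apply([.0702,.0016,z])))
for p in [(243.75,180),(243,180)]: 
    q=tri(w,[pw],s,[p]);print(p,q,Rt.inv().apply(q-o['position']))
E
```

```text
led wrist (np.float64(256.23853211009174), np.float64(125.0)) 109
[[126 127 127 119 122 121 124 122 129 119  93  79  86 107 121 143 161 142
  115 125]
 [128 125 120 118 114 119 120 127 130 123 101  82  83 105 124 146 160 153
  146 147]
 [114 125 121 111 121 142 143 131 121 110 104  89  89 102 123 140 159 157
  150 155]
 [113 125 123 114 124 141 141 130 113  98  95  95  90 103 115 133 139 147
  144 144]
 [116 122 127 132 129 130 128 131 112  91  93  92  85 104 125 129 129 131
  131 127]
 [128 118 127 127 129 128 126 128 112  91  86  90  87 113 127 127 125 127
  125 125]
 [126 117 117 122 124 126 127 126 119 109 110 109 110 123 128 129 127 125
  130 128]
 [116 114 107 121 128 123 130 127 129 130 128 120 120 120 121 123 128 127
  125 127]
 [110 105 108 126 130 123 126 129 139 158 148 130 123 111 100 115 129 126
  126 130]
 [120 112 112 120 125 126 128 129 131 155 146 127 123 103  79 105 132 127
  126 127]
 [117 113 107 105 124 132 127 127 127 128 128 124 117  94  61  88 106 106
  108 107]
 [113 102  96 104 122 124 121 130 125 127 128 125 107  82  57  59  70  70
   68  69]
 [119 105  89 100 112 114 113 115 113 113 117 112 100  67  51  43  44  49
   50  52]
 [121 112  99  89  94  99 101  99  98  99 100  99  84  63  42  42  45  44
   46  44]
 [115 125 107  86  93  87  90  92  93  94  92  89  75  56  42  45  47  45
   43  46]
 [121 123 111  89  92  88  91  95  90  92  89  87  80  56  47  41  45  40
   44  41]
 [102 104 101  84  90  91  87  90  91  89  86  86  76  53  51  49  45  48
   42  48]
 [ 94  91  83  87  89  85  91  90  90  86  92  88  74  51  40  42  47  45
   40  34]]
-0.0334 [[243.1842728  181.28390766]]
-0.0364 [[243.1845101  180.45683391]]
-0.0394 [[243.18475322 179.6283718 ]]
-0.0424 [[243.18500219 178.7985198 ]]
(243.75, 180) [ 0.5375201  -0.03151278  0.12495296] [ 0.06935418  0.00152314 -0.03802625]
(243, 180) [ 0.53875268 -0.03124971  0.12511277] [ 0.07059128  0.00128113 -0.03818441]
```

LED height agrees (predicted row 180.46, seen ~180.4), so the aim is good. Holding.

```bash
Z='do'; python3 -m pendant '{"slide":[[0,0,0],[0,0,0],[0,0,0],[0,0,0],[0,0,0],[0,0,0],[0,0,0],[0,0,0],[0,0,0],[0,0,0]],"dr":[[0,0,0],[0,0,0],[0,0,0],[0,0,0],[0,0,0],[0,0,0],[0,0,0],[0,0,0],[0,0,0],[0,0,0]],"claw":[0,0,0,0,0,0,0,0,0,0]}' >/dev/null
python3 -m pendant '{"slide":[[0,0,0],[0,0,0],[0,0,0],[0,0,0],[0,0,0],[0,0,0],[0,0,0],[0,0,0],[0,0,0],[0,0,0]],"dr":[[0,0,0],[0,0,0],[0,0,0],[0,0,0],[0,0,0],[0,0,0],[0,0,0],[0,0,0],[0,0,0],[0,0,0]],"claw":[0,0,0,0,0,0,0,0,0,0]}' >/dev/null
python3 -m pendant '{"slide":[[0,0,0],[0,0,0],[0,0,0],[0,0,0],[0,0,0],[0,0,0],[0,0,0],[0,0,0]],"dr":[[0,0,0],[0,0,0],[0,0,0],[0,0,0],[0,0,0],[0,0,0],[0,0,0],[0,0,0]],"claw":[0,0,0,0,0,0,0,0]}'
python3 - <<'E'
from h import *
a=np.radians(-17.7);L=np.array([.6523,.2673])-.18*np.array([np.cos(a),np.sin(a)])
print(L);plan((L[0],L[1],.0436),-17.7)
E
```

```text
clock: 9.5
position: [0.4681, -0.031, 0.0866]
ee_rot: [3.141, 0.027, 0.002]
force: [0.7, -0.2, -2.7]
width: 0.368
gripper_force: 25.0
[0.48082093 0.32202595]
t 9.5 slide [ 0.0625 -1.1759  0.1435] slide after turn [-0.3174 -1.134   0.1434] turn [-1.2000e-03 -8.6000e-03  2.7175e+00]
```

```bash
python3 - <<'E'
from h import *
s,t=cam('side'),cam('top')
print('mustard base side',onz(s,[(158,312),(184,312)],.01),'cap',tri(t,[(82,152)],s,[(167,246)]))
print('bowl rim top',onz(t,[(120,228),(100,207),(100,249)],.05),'side',onz(s,[(283,296)],.05))
E
```

```text
mustard base side [[0.64731373 0.52102185 0.01      ]
 [0.58624493 0.50964282 0.01      ]] cap [0.62357356 0.48381345 0.17463978]
bowl rim top [[0.41545071 0.4060328  0.05      ]
 [0.47989351 0.46960842 0.05      ]
 [0.35276275 0.46760388 0.05      ]] side [[0.35658998 0.46004556 0.05      ]]
```

```bash
python3 -m pendant '{"slide":[[0.006,-0.05,0],[0.006,-0.11,0],[0.006,-0.13,0],[0.006,-0.14,0],[0.006,-0.14,0],[0.006,-0.14,0],[0.006,-0.14,0],[0.007,-0.14,0],[0.007,-0.12,0],[0.006,-0.065,0]],"dr":[[0,0,0],[0,0,0],[0,0,0],[0,0,0],[0,0,0],[0,0,0],[0,0,0],[0,0,0],[0,0,0],[0,0,0]],"claw":[0,0,0,0,0,0,0,0,0,0]}'
python3 -m pendant '{"slide":[[0,0,0.02],[0,0,0.03],[0,0,0.03],[0,0,0.03],[0,0,0.03],[0,0,0],[0,0,0]],"dr":[[0,0,0.4],[0,0,0.6],[0,0,0.7],[0,0,0.7],[0,0,0.32],[0,0,0],[0,0,0]],"claw":[0,0,0,0,0,0,0]}'
python3 - <<'E'
from h import *
plan((.4808,.3220,.0436),-17.7)
E
```

```text
clock: 10.5
position: [0.4798, 0.3258, 0.0866]
ee_rot: [-3.14, -0.032, -0.001]
force: [0.5, -0.2, -2.7]
width: 0.364
gripper_force: 25.0
clock: 11.2
position: [0.4808, 0.3211, 0.0447]
ee_rot: [3.104, -0.483, 0.001]
force: [0.4, -0.8, -2.6]
width: 0.364
gripper_force: 25.0
t 11.2 slide [-0.0008 -0.0027  0.0035] slide after turn [-0.0008 -0.0027  0.0035] turn [ 0.0031 -0.0073  0.0037]
```

```bash
python3 -m pendant '{"slide":[[-0.001,-0.003,0.004],[0,0,0],[0,0,0]],"dr":[[0,0,0],[0,0,0],[0,0,0]],"claw":[0,0,0]}'
python3 - <<'E'
from h import *
o=arm.observe();Rt=R.from_rotvec(o['ee_rot'])
g=cv2.cvtColor(arm.get_image('wrist'),cv2.COLOR_RGB2GRAY);y,x=np.where(g[100:140,230:285]>225);print('led',x.mean()+230,y.mean()+100,len(x))
w=o['position']+Rt.apply([.0895,.0008,-.0184]);d=np.array([.6523,.2673,.062])-w;a=np.radians(-17.7);print('window',w,'range/lateral',d[0]*np.cos(a)+d[1]*np.sin(a),-d[0]*np.sin(a)+d[1]*np.cos(a),d[2])
plan((.4808,.3220,.0436),-17.7)
E
python3 -m pendant '{"slide":[[0,0,0],[0,0,0],[0,0,0],[0,0,0],[0,0,0],[0,0,0],[0,0,0],[0,0,0],[0,0,0],[0,0,0]],"dr":[[0,0,0],[0,0,0],[0,0,0],[0,0,0],[0,0,0],[0,0,0],[0,0,0],[0,0,0],[0,0,0],[0,0,0]],"claw":[0,0,0,0,0,0,0,0,0,0]}' >/dev/null
python3 -m pendant '{"slide":[[0,0,0],[0,0,0],[0,0,0],[0,0,0],[0,0,0],[0,0,0],[0,0,0],[0,0,0],[0,0,0],[0,0,0]],"dr":[[0,0,0],[0,0,0],[0,0,0],[0,0,0],[0,0,0],[0,0,0],[0,0,0],[0,0,0],[0,0,0],[0,0,0]],"claw":[0,0,0,0,0,0,0,0,0,0]}'
python3 -m pendant '{"slide":[[0,0,0],[0,0,0],[0,0,0],[0,0,0],[0,0,0],[0,0,0],[0,0,0]],"dr":[[0,0,0],[0,0,0],[0,0,0],[0,0,0],[0,0,0],[0,0,0],[0,0,0]],"claw":[0,0,0,0,0,0,0]}'
```

```text
clock: 11.5
position: [0.4808, 0.3228, 0.0437]
ee_rot: [-3.104, 0.483, -0.002]
force: [-0.0, 0.2, -2.6]
width: 0.363
gripper_force: 25.0
led 256.625 124.95535714285714 112
window [0.56581251 0.29481964 0.06223749] range/lateral 0.0907601800683052 7.815097245890065e-05 -0.0002374923868308093
t 11.55 slide [0.0007 0.0022 0.0003] slide after turn [0.0007 0.0022 0.0003] turn [-0.005  -0.0095 -0.0011]
clock: 13.55
position: [0.4806, 0.3226, 0.0434]
ee_rot: [-3.104, 0.484, -0.001]
force: [0.2, 0.2, -2.6]
width: 0.365
gripper_force: 25.0
clock: 14.25
position: [0.4807, 0.3227, 0.0434]
ee_rot: [-3.104, 0.484, -0.002]
force: [-0.2, 0.2, -2.1]
width: 0.365
gripper_force: 25.0
```

Held on target (range 91 mm, offset under 1 mm). Now going back: lift to about 0.113 and turn, then traverse.

```bash
python3 -m pendant '{"slide":[[0,0,-0.03],[0,0,-0.05],[0,0,-0.05],[0,0,-0.05],[0,0,-0.05],[0,0,0],[0,0,0]],"dr":[[0,0,-0.3],[0,0,-0.6],[0,0,-0.7],[0,0,-0.7],[0,0,-0.6],[0,0,-0.35],[0,0,0]],"claw":[0,0,0,0,0,0,0]}'
python3 - <<'E'
from h import *
plan((.5385,-.3074,.113),4.4)
E
```

```text
clock: 14.95
position: [0.4808, 0.3227, 0.1129]
ee_rot: [-3.138, -0.127, -0.003]
force: [-0.6, -0.1, -2.2]
width: 0.368
gripper_force: 25.0
t 14.95 slide [ 2.1400e-02  2.1092e+00 -1.2000e-03] slide after turn [ 3.060e-02  2.109e+00 -3.000e-04] turn [-0.0038 -0.0141  0.0364]
```

```bash
python3 -m pendant '{"slide":[[0,0.06,0],[0,0.12,0],[0,0.14,0],[0,0.14,0],[0,0.14,0],[0,0.14,0],[0,0.14,0],[0,0.14,0],[0,0.14,0],[0,0.14,0]],"dr":[[0,0,0],[0,0,0],[0,0,0],[0,0,0],[0,0,0],[0,0,0],[0,0,0],[0,0,0],[0,0,0],[0,0,0]],"claw":[0,0,0,0,0,0,0,0,0,0]}'
python3 -m pendant '{"slide":[[0.003,0.14,0],[0.003,0.14,0],[0.004,0.14,0],[0.004,0.14,0],[0.004,0.12,0],[0.004,0.09,0],[0,0.04,0],[0,0,0],[0,0,0]],"dr":[[0,0,0],[0,0,0],[0,0,0],[0,0,0],[0,0,0],[0,0,0],[0,0,0.036],[0,0,0],[0,0,0]],"claw":[0,0,0,0,0,0,0,0,0]}'
python3 - <<'E'
from h import *
plan((.5385,-.3074,.113),4.4)
E
```

```text
clock: 15.95
position: [0.5111, -0.0687, 0.1122]
ee_rot: [3.139, 0.124, 0.0]
force: [1.1, -0.0, -2.5]
width: 0.368
gripper_force: 25.0
clock: 16.85
position: [0.5378, -0.3061, 0.1121]
ee_rot: [-3.138, -0.121, -0.0]
force: [-0.0, 0.2, -2.1]
width: 0.366
gripper_force: 25.0
t 16.85 slide [ 0.0018  0.0045 -0.003 ] slide after turn [ 0.0018  0.0045 -0.003 ] turn [-0.0115 -0.0022  0.001 ]
```

```bash
python3 -m pendant '{"slide":[[0.002,0.0045,0],[0,0,0.06],[0,0,0.07],[0,0,0.05],[0,0,0.03],[0,0,0],[0,0,0]],"dr":[[0,0,0],[0,0,0],[0,0,0],[0,0,0],[0,0,0],[0,0,0],[0,0,0]],"claw":[0,0,0,0,0,0,0]}'
python3 - <<'E'
from h import *
plan((.5385,-.3074,.0266),4.4)
E
```

```text
clock: 17.55
position: [0.5395, -0.3086, 0.0501]
ee_rot: [3.139, 0.121, 0.003]
force: [0.5, -0.2, -2.1]
width: 0.366
gripper_force: 25.0
t 17.55 slide [-0.0031 -0.0043  0.0783] slide after turn [-0.0029 -0.0043  0.0783] turn [ 0.0019 -0.0133  0.003 ]
```

```bash
python3 -m pendant '{"slide":[[-0.003,-0.003,0],[0,0,0.02],[0,0,0.02],[0,0,0.015],[0,0,0.01],[0,0,0.008],[0,0,0],[0,0,0],[0,0,0]],"dr":[[0,0,0],[0,0,0],[0,0,0],[0,0,0],[0,0,0],[0,0,0],[0,0,0],[0,0,0],[0,0,0]],"claw":[0,0,0,0,0,0,0,0,0]}'
python3 - <<'E'
from h import *
plan((.5385,-.3074,.0266),4.4)
E
```

```text
clock: 18.45
position: [0.5382, -0.3083, 0.0278]
ee_rot: [3.139, 0.12, 0.002]
force: [0.5, -0.3, -2.8]
width: 0.36
gripper_force: 25.0
t 18.45 slide [ 0.0014 -0.0029  0.0039] slide after turn [ 0.0014 -0.0029  0.0039] turn [ 0.0023 -0.0103 -0.0035]
```

```bash
python3 -m pendant '{"slide":[[0,-0.002,0.003],[0,0,0.002],[0,0,0],[0,0,0]],"dr":[[0,0,0],[0,0,0],[0,0,0],[0,0,0]],"claw":[0,0,0,0]}'
python3 -m pendant '{"slide":[[0,0,0],[0,0,0],[0,0,0],[0,0,0],[0,0,0],[0,0,0],[0,0,0],[0,0,0],[0,0,0],[0,0,0]],"dr":[[0,0,0],[0,0,0],[0,0,0],[0,0,0],[0,0,0],[0,0,0],[0,0,0],[0,0,0],[0,0,0],[0,0,0]],"claw":[0.4,0.45,0.5,0.6,0.8,1,1,1,1,1]}'
```

```text
clock: 18.85
position: [0.5381, -0.3077, 0.0266]
ee_rot: [3.139, 0.12, 0.002]
force: [-2.5, 1.1, 4.5]
width: 0.369
gripper_force: 25.0
clock: 19.85
position: [0.538, -0.3076, 0.0261]
ee_rot: [3.139, 0.12, 0.002]
force: [0.3, -0.6, -0.0]
width: 0.99
gripper_force: 0.0
```

Contact was light and the scanner is released; raising to the earlier viewing height to check.

```bash
python3 -m pendant '{"slide":[[0,0,-0.03],[0,0,-0.06],[0,0,-0.1],[0,0,-0.12],[0,0,-0.12],[0,0,-0.1],[0,0,-0.045],[0,0,0],[0,0,0]],"dr":[[0,0,0],[0,0,0],[0,0,0],[0,0,0],[0,0,0],[0,0,0],[0,0,0],[0,0,0],[0,0,0]],"claw":[1,1,1,1,1,1,1,1,1]}'
python3 - <<'E'
from h import *
snap('wrist','w5');c=cam('wrist')
a=cv2.imread('pics/w1.png')[60:240,180:340];b=cv2.imread('pics/w5.png')[60:240,180:340]
t=snap('top','t5');d=cv2.imread('pics/t5.png')[90:230,130:400]
out=np.zeros((600,800,3),np.uint8);out[:360,:320]=cv2.resize(a,None,fx=2,fy=2);out[:360,330:650]=cv2.resize(b,None,fx=2,fy=2);out[365:365+210,:405]=cv2.resize(d,None,fx=1.5,fy=1.5)
cv2.imwrite('pics/c5.png',out)
g=cv2.cvtColor(cv2.imread('pics/w5.png'),cv2.COLOR_BGR2GRAY);y,x=np.where(g[95:120,245:270]>225);print('led',onz(c,[(x.mean()+245,y.mean()+95)],.063))
E
```

```text
clock: 20.75
position: [0.5373, -0.3073, 0.1976]
ee_rot: [-3.139, -0.12, 0.0]
force: [-0.8, 0.6, 0.1]
width: 1.0
gripper_force: 0.0
led [[ 0.60751237 -0.30462218  0.063     ]]
```

View pics/c5.png

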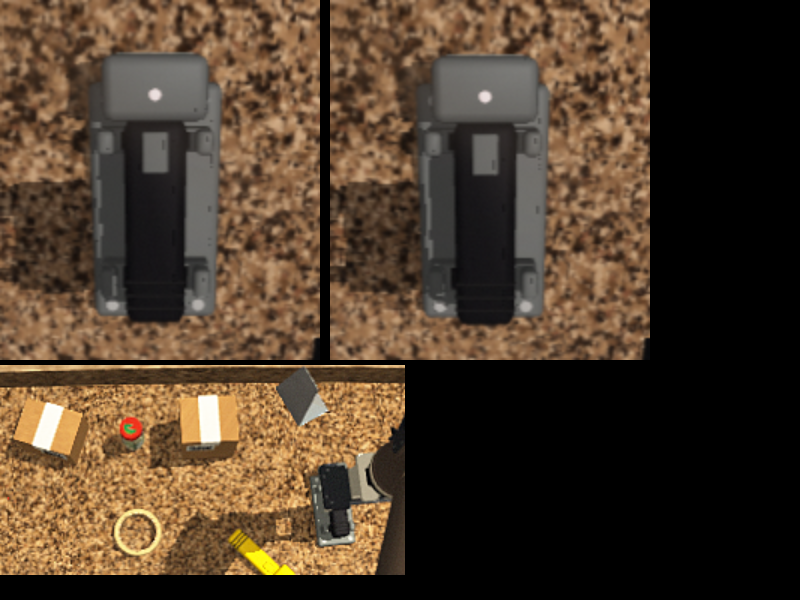

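Before (left) and after (right) match: the scanner sits in the dock as it did, with the LED at crop (154,95) before and (155,97) after. The cartons, jar and tape haven't moved.

```bash
python3 -c "
from cell import arm
print(arm.sign_off())"
```

```text
the job is handed in; nothing more can be done
None
```

I aimed the scanner at both labels from about 9 cm and held it over two seconds on each, tall carton first, then laid it back in its dock, let go and handed the job in at about 21 s; the final pictures show nothing else moved.

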